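# Unhook the room-climate logger and dock it for reading

## Robot

A 7-joint arm with a two-finger parallel gripper is mounted at the origin on the work surface. World frame = base frame: x ahead of the robot, y to its left, z up, the work surface at z = 0. Lengths are in m, angles in rad, forces in N, time in s.
With the tool pointing down it reaches from about 0.4 to 0.85 m from the base axis. Payload 4.5 kg.
Tool frame: the origin (TCP) lies on the mounting face of the last link; the fingertips stand 166 mm ahead of it and the grasp point (between the pads) lies 147 mm ahead of it; z points along the fingers, y is the line along which they close (so a half turn about z gives the same grasp; the last joint's range is limited). The gripper opens to 88 mm and grips with 3 to 60 N. Pads are 18 mm wide; open, the fingers measure 123 mm over their backs; the gripper's body (75 mm by 187 mm) begins 45 mm behind the grasp point.
Start: joints at [-1.308, 0.689, -0.195, 1.565, 0.157, 0.902, -0.215], TCP at [0.142, 0.609, 0.405] pointing down, gripper open.
Joint ranges: [-3.01, 3.01], [-0.46, 2.08], [-1.47, 1.51], [0.13, 2.56], [-1, 4.14], [0.04, 2.09], [-2.66, 2.66]. Speed limits (rad/s): [2.57, 2.57, 3.14, 3.14, 3.14, 3.14, 3.14].

## Interface

Orientations are given as a 3x3 rotation matrix whose columns are the frame's x, y, z axes.
In Python, from cell import manip gives the robot as it stands.
- The arm moves only by the shell command python3 -m inch 'ROWS' [FORCE]. ROWS is JSON, a list of rows, each an object of numbers: "gripper": the opening, from 0 (shut) to 1 (fully open); "tx", "ty", "tz": the shift along the tool's x, y, z in m; "yaw": the turn about the tool's z in rad. A call has 1 to 8 rows; each row is the pose to reach, as a shift and turn from the pose commanded when the call began, along the tool's axes at that moment; what a row does not reach only later rows make up. A row lasts 1/12 s, in which the tool goes at most 41.7 mm and 7.16 degrees, less where a joint would pass 70% of its speed; a pose out of reach is approached as far as the arm can. A call with a gripper value outside its range is refused whole. The fingers move at their own pace and stop on an object; FORCE is the grip in N (left out, the last holds). Time passes only in rows, so rows that repeat a pose let the fingers close. It gives the time, the measured TCP pose, the force, the opening and the grip force at its end, in the units of the state.
- manip.read_state(): the state, without advancing time (a new reading comes with each control period).
- manip.capture(name): name is "scene" or "top"; returns the picture (384x512x3 uint8, red, green, blue); there is no depth.
- manip.camera_model(name): a dict with "vertical_fov" (degrees; the focal length in pixels is half the picture's height over the tangent of half this angle, whatever the lens; pixels are square), "cx", "cy" (the principal point, pixels), "k1" (the pictures are not rectified: a ray, as slopes to the right and down, at radius r is drawn at 1 + k1 r^2 times it, then the intrinsics apply), "xyz" and "attitude" of the camera in the world. Camera axes: x right, y up, looking along -z (the intrinsics and any distortion apply to the point x, -y, -z); pixel columns grow to the right and rows downward; lengths in m; the calibration is good to about 2 mm. A picture is of the moment at which its call begins. camera_model takes no time and is no camera call.
- manip.finish_job(): hands the job in; it is judged then, once.
The state is a dict: "time_s": time; "q": joint angles; "dq": joint speeds; "effort": joint torques, N m; "position": TCP position; "orientation": TCP orientation; "contact_force": force on the tool from outside, world axes, zero at the start; "torque": the same for the moment, N m; "opening": finger opening in m; "finger_force": force on a finger pad.
Only numpy, scipy, OpenCV 4.12 (cv2) and the standard library are available. Lean on these libraries where they do the work, as an engineer would, in place of code of your own. Each camera call takes 0.05 s, during which the arm holds its last target. There are 200 camera calls.

## Task

Take the data logger off the screen beside the balance, where it hangs by two keyholes on two screws: lift it straight up until the screw heads are in the wide part of the keyholes, draw it off without forcing it, and stand it upright on the bench. Let go, take it again by its front and back (there is no room for fingers at its sides in the dock), and stand it fully down and upright in the empty cradle of the reader dock, display facing the same way as the other two. Do not drop or topple it, and leave the two docked loggers, the amber bottle and the jar as they are.

Things in the scene. Friction and masses are not known exactly. Their poses are not given: they have to be found in the camera images.
- logger_mid (a point): centre (half-way up) of the hanging data logger: a loose box 34 deep (x) x 60 wide (y) x 104 high (z) mm, about 0.18 kg. Its -x comes out of the display on its white front half, +x out of its blue back half, z is up. Hung, its back lies on the screen (leaning at most 2 degrees), its sides are free for fingers, and its centre is 35.5 mm below and 8 mm further out than point screws
- logger_keyholes (a point): point on the logger's back face midway between the wide holes of its two keyholes, 18 mm above and 17 mm behind (+x) its centre. Keyholes are 15 mm either side: hole 20 wide x 20 high mm, narrowing above into a slot 7.5 mm wide whose top end (20 mm above this point) rests on the screw shank. Back wall 4.5 mm thick, hollow behind for the heads
- logger_front (a point): centre of the logger's display, 17 mm in front (-x) of its centre and 22 mm higher; same axes
- screws (a point): point midway between the two fixed screw heads, on their front faces, 185 mm above the bench. Screws 30 mm apart (along y), heads 12 mm across, 3.5 thick, on 5 mm shanks with 6 mm bare. -x points straight out of the screen. Lifting the hung logger 17.5 mm (14 to 21 all do) centres the heads in the wide holes; it is then drawn off along -x and is clear of the heads after 10 mm
- screen: fixed upright white panel, 18 thick (x) x 300 wide (y) mm, top edge 205 mm above the bench, on two steel feet 30 wide x 130 long x 6 high mm at 130 mm either side of its middle. Origin on the bench under its middle; -x is the side with the logger, which hangs at y = 0
- cradle_free: the empty cradle of the reader dock: a fixed shallow open tray 46 deep (x) x 72 wide (y) x 22 high mm, one of a row of three alike, 72 mm apart along y in any order, on an aluminium bar 70 deep x 236 wide x 12 high mm. Origin at the centre of its underside, 12 mm above the bench. -x is its front: a docked logger's display looks that way
- bay_floor (a point): centre of the empty cradle's inner floor, 20 mm above the bench; axes as the cradle's. The inside is 40 (x) x 66 (y) mm; its walls rise 14 mm above this floor. A docked logger stands on this floor, so its centre is 52 mm above it
- other_a_mid (a point): centre (half-way up) of one docked logger: size and axes as the hanging one, loose in its cradle. Loggers in adjoining cradles have about 12 mm of air between their sides
- other_b_mid (a point): centre (half-way up) of the other docked logger, likewise
- amber_bottle_mid (a point): centre (half-way up) of a loose amber glass reagent bottle with black cap, 60 mm across, 120 mm high, standing on the bench
- jar_mid (a point): centre (half-way up) of a loose white jar with yellow cap, 56 mm across, 75 mm high, standing on the bench
- logger: the hanging logger again: origin at the centre of its underside, 52 mm below its centre; same axes
There are look-alikes about, which are no part of the job. Leave any green, turquoise or yellow look-alike of the logger alone.

How it is judged:
On the way, in this order (a step that is already met when the one before it is completed fails the run):
1. the logger is off its screws: drawn at least 25 mm straight out from where it hung (x of logger_mid in the frame of screws below -0.033 m and angle between logger_mid's own z axis and vertical below 0.4 rad), for 0.1 s.
2. the logger stands upright on the bench by itself, let go (height (world z) of logger_mid between 0.049 and 0.055 m and angle between logger_mid's own z axis and vertical below 0.06 rad and contact force between the fingers and logger below 0.1 N and linear speed of logger below 0.02 m/s), for 0.2 s.
At the end, for the whole second after the job is handed in: The logger stands in the empty cradle: its centre within 5 mm of the cradle's middle along and across, its foot on the cradle floor (within 2.5 mm), upright within 6 degrees, display towards the cradle's front like its neighbours, let go and at rest (x of logger_mid in the frame of bay_floor between -0.005 and 0.005 m and y of logger_mid in the frame of bay_floor between -0.005 and 0.005 m and z of logger_mid in the frame of bay_floor between 0.048 and 0.0545 m and angle between logger_mid's own z axis and vertical below 0.1 rad and x of logger_front in the frame of bay_floor below -0.008 m and contact force between the fingers and logger below 0.1 N and linear speed of logger below 0.02 m/s); the robot touches nothing.
It fails at once if the logger is forced against the screen or its screws (over 60 N) (contact force between logger and screen above 60 N).
It fails at once if the logger is toppled (leans over 35 degrees) (angle between logger_mid's own z axis and vertical above 0.6 rad).
It fails at once if the logger is dropped (falls free, faster than 0.6 m/s) (contact force between anything else and logger below 0.05 N and linear speed of logger above 0.6 m/s).
It fails at once if a docked logger is shifted over 10 mm or tipped over 10 degrees (distance of any of other_a_mid, other_b_mid from where it was at the start of the episode above 0.01 m or angle between any of other_a_mid, other_b_mid's own z axis and vertical above 0.175 rad).
It fails at once if the bottle or the jar is moved over 20 mm (distance of any of amber_bottle_mid, jar_mid from where it was at the start of the episode above 0.02 m).
It also fails if it takes over 54 s, if anything falls off the work surface, if the arm or the gripper's body presses on something with over 40 N, if the wrist force passes 120 N, or if a joint passes its speed limit or range.

## Working session

There is one attempt and no reset: what is moved stays moved. The work goes in short steps, Python scripts to look and compute and a shell command to move; the robot and the scene stay as the last step left them, time stands still between calls to the robot, and variables do not carry over. Pictures are saved under pics/ and viewed, at most 10 in all, crops included, and the job is handed in when it is done.

```bash
ls; mkdir -p pics; python3 - <<'E'
from cell import manip
import cv2
for n in("scene","top"):
    cv2.imwrite(f"pics/{n}0.png",manip.capture(n)[:,:,::-1]); print(n,manip.camera_model(n))
s=manip.read_state();print(s)
E
```

```text
pics
scene {'vertical_fov': 52.473669511538475, 'cx': 262.5130495621042, 'cy': 187.45141887965838, 'k1': -0.12482743102135953, 'xyz': array([1.12079473, 0.17912657, 0.76545378]), 'attitude': array([[-0.23892824, -0.71813534,  0.65360151],
       [ 0.97102393, -0.17317537,  0.16469009],
       [-0.00508209,  0.67401182,  0.73870308]])}
top {'vertical_fov': 51.44459747163796, 'cx': 257.49111934066576, 'cy': 191.68288144292438, 'k1': -0.08314419827035084, 'xyz': array([0.3974886 , 0.01722504, 1.11312696]), 'attitude': array([[-0.02036538,  0.9880435 , -0.15282437],
       [-0.99964027, -0.02279124, -0.01413833],
       [-0.01745234,  0.15248146,  0.98815222]])}
{'time_s': 0.1, 'q': array([-1.3081978 ,  0.68989883, -0.19453296,  1.56618581,  0.15732348,
        0.90252483, -0.21512171]), 'dq': array([-9.00259820e-04,  8.26618941e-04,  4.95620490e-05, -2.01271720e-03,
        4.24548704e-04,  8.53968028e-04,  5.99504075e-05]), 'effort': array([-4.87804937e-03, -5.28500211e+01, -1.27167854e+00, -1.53836650e+01,
       -5.24345529e-02,  2.01763411e-03,  4.32160437e-05]), 'position': array([0.14171211, 0.60843593, 0.40400561]), 'orientation': array([[-9.73956041e-01,  2.26736790e-01, -2.40185904e-04],
       [ 2.26736880e-01,  9.73954728e-01, -1.60489635e-03],
       [-1.29958849e-04, -1.61755749e-03, -9.99998683e-01]]), 'contact_force': array([-0.0821731 , -0.15740855, -0.50984086]), 'torque': array([-0.00420895, -0.03201124,  0.01327168]), 'finger_force': 0.0, 'opening': 0.08779749975153815}
```

View pics/scene0.png

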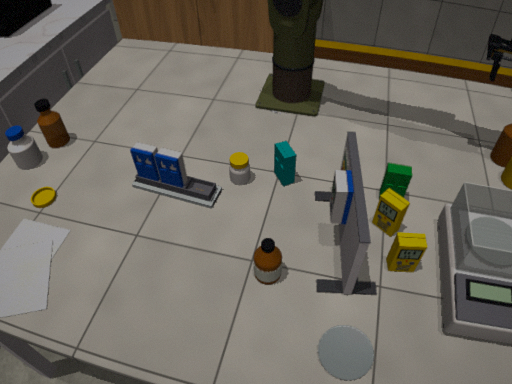

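View pics/top0.png

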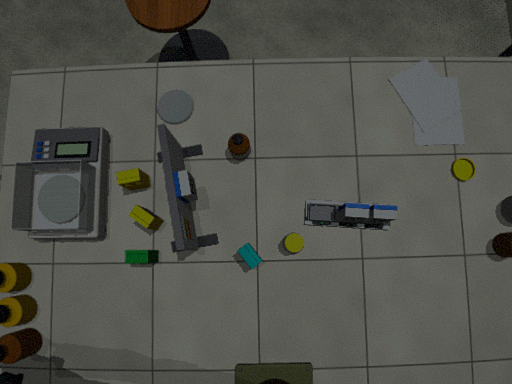

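The scene shows the white/blue logger on the screen's robot-side face at scene (342,195) and top (183,184). The dock's free cradle is at top (322,213), with blue-backed loggers at (355,211) and (383,213).

These could be mistaken for the logger:
- turquoise at top (250,255)
- green at top (140,256)
- yellow at top (132,178) and (145,217)
- the two docked loggers

The hanging white/blue one at top (183,184) fits the description. I'll check it in a close crop.

```bash
cat > h.py <<'E'
import numpy as np, cv2
from cell import manip
def K(m):
    f=192/np.tan(np.radians(m["vertical_fov"]/2)); return np.array([[f,0,m["cx"]],[0,f,m["cy"]],[0,0,1]]),np.array([m["k1"],0,0,0.])
def ray(n,px):
    m=manip.camera_model(n);k,d=K(m)
    u=cv2.undistortPoints(np.array(px,float).reshape(-1,1,2),k,d)[:,0]
    v=np.c_[u[:,0],-u[:,1],-np.ones(len(u))]@np.array(m["attitude"]).T
    return np.array(m["xyz"]),v
def onz(n,px,z):
    o,v=ray(n,px); return o+v*((z-o[2])/v[:,2])[:,None]
def proj(n,P):
    m=manip.camera_model(n);k,d=K(m)
    c=(np.array(P,float).reshape(-1,3)-m["xyz"])@np.array(m["attitude"]); c=c*[1,-1,-1]
    return cv2.projectPoints(c,np.zeros(3),np.zeros(3),k,d)[0][:,0]
def tri(n1,p1,n2,p2):
    o1,v1=ray(n1,[p1]);o2,v2=ray(n2,[p2]);A=np.c_[v1[0],-v2[0]]
    t=np.linalg.lstsq(A,o2-o1,rcond=None)[0]; a=o1+t[0]*v1[0];b=o2+t[1]*v2[0]; return (a+b)/2,np.linalg.norm(a-b)
E
python3 - <<'E'
import cv2,numpy as np
t=cv2.imread("pics/top0.png")
a=cv2.resize(t[115:255,150:250],None,fx=4,fy=4,interpolation=cv2.INTER_CUBIC)
b=cv2.resize(t[195:235,300:400],None,fx=4,fy=4,interpolation=cv2.INTER_CUBIC)
s=cv2.imread("pics/scene0.png"); c=cv2.resize(s[130:225,125:225],None,fx=4,fy=4,interpolation=cv2.INTER_CUBIC)
m=np.zeros((560,800,3),np.uint8); m[:560,:400]=a; m[:160,400:]=b; m[165:545,400:]=c
cv2.imwrite("pics/crop1.png",m)
E
```

```text
(no output)
```

View pics/crop1.png

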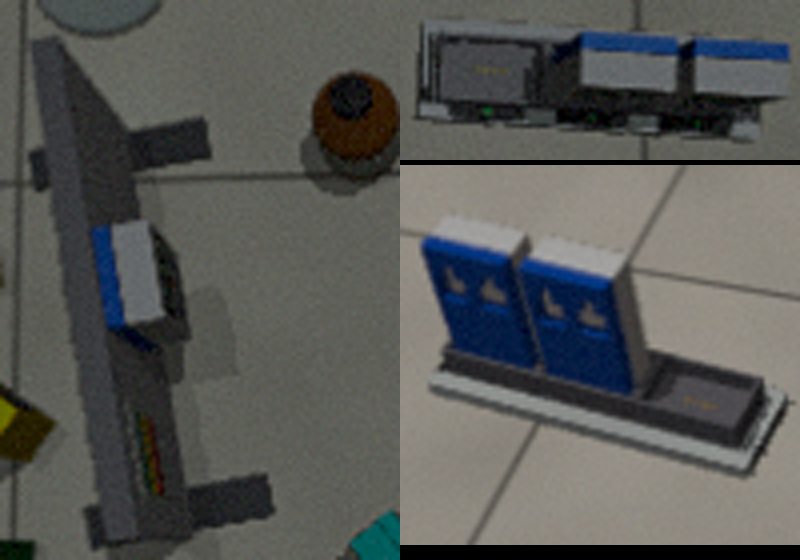

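The crop confirms it: the white/blue logger hangs on the screen, top face corners at crop (92,227), (150,221), (162,318) and (108,327). The free cradle is the dock's left one, and the docked loggers' blue backs face +x.

```bash
python3 - <<'E'
from h import *
np.set_printoptions(precision=4,suppress=True)
A=lambda p:[(150+x/4-.4,115+y/4-.4) for x,y in p]
B=lambda p:[(300+(x-400)/4-.4,195+y/4-.4) for x,y in p]
C=lambda p:[(125+(x-400)/4-.4,130+(y-165)/4-.4) for x,y in p]
S=onz("top",A([(33,40),(60,37),(135,540),(103,545)]),.205); print("screen top",S)
L=onz("top",A([(92,227),(150,221),(162,318),(108,327)]),.2015); print("log top",L,L.mean(0))
e=lambda a,b:(np.linalg.norm(b-a),np.degrees(np.arctan2(*(b-a)[1::-1])))
print("screen edges",e(S[0],S[3]),e(S[1],S[2]),"log",e(L[0],L[3]),e(L[1],L[2]))
a=onz("top",B([(583,33),(678,38),(676,90),(580,85)]),.124);b=onz("top",B([(693,40),(788,45),(787,97),(692,90)]),.124)
c=onz("top",B([(437,38),(543,42),(540,103),(437,98)]),.034)
print("a",a,a.mean(0));print("b",b.mean(0),"cr",c,c.mean(0))
print("angle ab",e(a.mean(0),b.mean(0)),e(c.mean(0),a.mean(0)))
# scene-view: cradle rim corners, docked tops
cs=onz("scene",C([(655,353),(765,378),(742,440),(636,410)]),.034); print("cr scene",cs,cs.mean(0))
a2=onz("scene",C([(533,236),(633,262),(622,283),(520,259)]),.124);b2=onz("scene",C([(437,214),(530,236),(513,258),(422,238)]),.124)
print("scene a,b",a2.mean(0),b2.mean(0),e(b2.mean(0),a2.mean(0)),e(a2.mean(0),cs.mean(0)))
bar=onz("scene",C([(430,380),(748,472),(795,398)]),.012);print("bar",bar,e(bar[0],bar[1]))
bt=onz("top",B([(420,20),(416,118)]),.012);print(bt)
for n,p in(("bottle cap",(237,138)),):print(n,onz("top",[p],.12))
print("jar",onz("top",[(293,243)],.075),"turq",onz("top",[(250,255)],.08))
print("bottles",onz("top",[(0,278),(12,312),(10,350)],.15))
E
```

```text
screen top [[0.7061 0.2657 0.205 ]
 [0.7075 0.2494 0.205 ]
 [0.4086 0.2014 0.205 ]
 [0.4061 0.2198 0.205 ]]
log top [[0.5915 0.2289 0.2015]
 [0.5942 0.1945 0.2015]
 [0.5364 0.1871 0.2015]
 [0.5318 0.2187 0.2015]] [0.5635 0.2073 0.2015]
screen edges (np.float64(0.3035072185576572), np.float64(-171.2946290285194)) (np.float64(0.3026251767527196), np.float64(-170.88750597962434)) log (np.float64(0.06048434986384132), np.float64(-170.30293619980083)) (np.float64(0.05823908785595809), np.float64(-172.63993799928988))
a [[ 0.5171 -0.1878  0.124 ]
 [ 0.5126 -0.2474  0.124 ]
 [ 0.48   -0.2442  0.124 ]
 [ 0.4846 -0.1842  0.124 ]] [ 0.4986 -0.2159  0.124 ]
b [ 0.4928 -0.2854  0.124 ] cr [[ 0.5269 -0.1066  0.034 ]
 [ 0.5225 -0.1788  0.034 ]
 [ 0.481  -0.1747  0.034 ]
 [ 0.486  -0.105   0.034 ]] [ 0.5041 -0.1413  0.034 ]
angle ab (np.float64(0.0697749576497901), np.float64(-94.76048168673154)) (np.float64(0.11705526843072109), np.float64(-94.2303098393429))
cr scene [[ 0.4818 -0.1824  0.034 ]
 [ 0.4862 -0.1047  0.034 ]
 [ 0.5398 -0.1019  0.034 ]
 [ 0.5319 -0.1759  0.034 ]] [ 0.5099 -0.1412  0.034 ]
scene a,b [ 0.4971 -0.2143  0.124 ] [ 0.4915 -0.2861  0.124 ] (np.float64(0.0720480235776666), np.float64(85.50583550406886)) (np.float64(0.11666737770385326), np.float64(80.06514247575039))
bar [[ 0.5219 -0.3333  0.012 ]
 [ 0.5466 -0.098   0.012 ]
 [ 0.4796 -0.0883  0.012 ]] (np.float64(0.23666867365448183), np.float64(83.98679799697935))
[[ 0.5425 -0.0977  0.012 ]
 [ 0.4743 -0.0924  0.012 ]]
bottle cap [[0.6925 0.0815 0.12  ]]
jar [[ 0.4217 -0.057   0.075 ]] turq [[0.3933 0.0546 0.08  ]]
bottles [[0.3433 0.678  0.15  ]
 [0.2606 0.6416 0.15  ]
 [0.1688 0.644  0.15  ]]
```

```bash
python3 -m inch '[{"ty":-0.04,"yaw":0},{"ty":-0.08,"yaw":0.1},{"tx":-0.037,"ty":-0.096,"yaw":0.2},{"tx":-0.074,"ty":-0.112,"yaw":0.3},{"tx":-0.11,"ty":-0.127,"yaw":0.4},{"tx":-0.147,"ty":-0.143,"yaw":0.5},{"tx":-0.184,"ty":-0.159,"yaw":0.6},{"tx":-0.22,"ty":-0.175,"yaw":0.7}]'
cat >> h.py <<'E'
def go(x,y,ang,z=None):
    """shift/yaw in tool axes to bring TCP over x,y with tool-y at ang deg (mod 180), grasp height z"""
    s=manip.read_state();p=s["position"];R=s["orientation"]
    d=np.array([x,y,p[2] if z is None else z+.147])-p; t=R.T@d
    w=(np.degrees(np.arctan2(R[1,1],R[0,1]))-ang+90)%180-90
    print("t=%.1f pos"%s["time_s"],p.round(4),"ang %.1f"%np.degrees(np.arctan2(R[1,1],R[0,1])),"SHIFT",t.round(4),"yaw %.3f"%np.radians(w),"F",s["contact_force"].round(1),"open %.4f ff %.1f"%(s["opening"],s["finger_force"]),"q7 %.2f"%s["q"][6])
E
python3 -c "
from h import *
go(.562,.208,9)"
```

```text
t=0.1 pos [0.1417 0.6084 0.404 ] ang 76.9 SHIFT [-5.001e-01 -2.947e-01  5.000e-04] yaw 1.185 F [-0.1 -0.2 -0.5] open 0.0878 ff 0.0 q7 -0.22$[0]: bad value
```

```bash
python3 -m inch '[{"gripper":1,"tx":0,"ty":-0.04,"tz":0,"yaw":0},{"gripper":1,"tx":0,"ty":-0.08,"tz":0,"yaw":0.1},{"gripper":1,"tx":-0.037,"ty":-0.096,"tz":0,"yaw":0.2},{"gripper":1,"tx":-0.074,"ty":-0.112,"tz":0,"yaw":0.3},{"gripper":1,"tx":-0.11,"ty":-0.127,"tz":0,"yaw":0.4},{"gripper":1,"tx":-0.147,"ty":-0.143,"tz":0,"yaw":0.5},{"gripper":1,"tx":-0.184,"ty":-0.159,"tz":0,"yaw":0.6},{"gripper":1,"tx":-0.22,"ty":-0.175,"tz":0,"yaw":0.7}]'
python3 -c "
from h import *
go(.562,.208,9)"
```

```text
time_s: 0.77
position: [0.3176, 0.3869, 0.4047]
orientation: [[-0.595, 0.804, -0.0], [0.804, 0.595, -0.0], [-0.0, -0.0, -1.0]]
contact_force: [0.8, 0.1, 0.1]
opening: 0.0882
finger_force: 0.0
t=0.8 pos [0.3176 0.3869 0.4047] ang 36.5 SHIFT [-0.2892  0.09    0.    ] yaw 0.480 F [0.8 0.1 0.1] open 0.0882 ff 0.0 q7 -0.36
```

```bash
python3 -m inch '[{"gripper":1,"tx":-0.037,"ty":0.011,"tz":0,"yaw":0.06},{"gripper":1,"tx":-0.074,"ty":0.022,"tz":0,"yaw":0.12},{"gripper":1,"tx":-0.11,"ty":0.034,"tz":0,"yaw":0.18},{"gripper":1,"tx":-0.147,"ty":0.045,"tz":0,"yaw":0.24},{"gripper":1,"tx":-0.184,"ty":0.057,"tz":0,"yaw":0.3},{"gripper":1,"tx":-0.22,"ty":0.068,"tz":0,"yaw":0.36},{"gripper":1,"tx":-0.257,"ty":0.079,"tz":0,"yaw":0.42},{"gripper":1,"tx":-0.289,"ty":0.09,"tz":0,"yaw":0.48}]'
python3 -c "
from h import *
go(.562,.208,9,.172)"
```

```text
time_s: 1.43
position: [0.5631, 0.2084, 0.4044]
orientation: [[-0.157, 0.988, -0.0], [0.988, 0.157, -0.001], [-0.001, -0.0, -1.0]]
contact_force: [0.6, -0.3, -0.0]
opening: 0.0881
finger_force: 0.0
t=1.4 pos [0.5631 0.2084 0.4044] ang 9.0 SHIFT [-0.0002 -0.0011  0.0854] yaw 0.000 F [ 0.6 -0.3 -0. ] open 0.0881 ff 0.0 q7 -0.21
```

```bash
python3 -m inch '[{"gripper":1,"tx":0,"ty":-0.001,"tz":0.03,"yaw":0},{"gripper":1,"tx":0,"ty":-0.001,"tz":0.05,"yaw":0},{"gripper":1,"tx":0,"ty":-0.001,"tz":0.065,"yaw":0},{"gripper":1,"tx":0,"ty":-0.001,"tz":0.078,"yaw":0},{"gripper":1,"tx":0,"ty":-0.001,"tz":0.083,"yaw":0},{"gripper":1,"tx":0,"ty":-0.001,"tz":0.083,"yaw":0},{"gripper":1,"tx":0,"ty":-0.001,"tz":0.083,"yaw":0}]' 5
python3 - <<'E'
from h import *
go(.562,.208,9,.172)
t=manip.capture("top");s=manip.capture("scene")
a=cv2.resize(t[140:240,150:250],None,fx=4,fy=4,interpolation=cv2.INTER_CUBIC);b=cv2.resize(s[140:240,290:390],None,fx=4,fy=4,interpolation=cv2.INTER_CUBIC)
cv2.imwrite("pics/g1.png",np.hstack([a,b])[:,:,::-1])
E
```

```text
time_s: 2.02
position: [0.5606, 0.2107, 0.3219]
orientation: [[-0.161, 0.987, 0.0], [0.987, 0.161, 0.0], [0.0, 0.0, -1.0]]
contact_force: [-0.6, -0.3, -0.2]
opening: 0.0881
finger_force: 0.0
t=2.0 pos [0.5606 0.2107 0.3219] ang 9.3 SHIFT [-0.0029  0.001   0.0029] yaw 0.005 F [-0.6 -0.3 -0.2] open 0.0881 ff 0.0 q7 -0.20
```

View pics/g1.png

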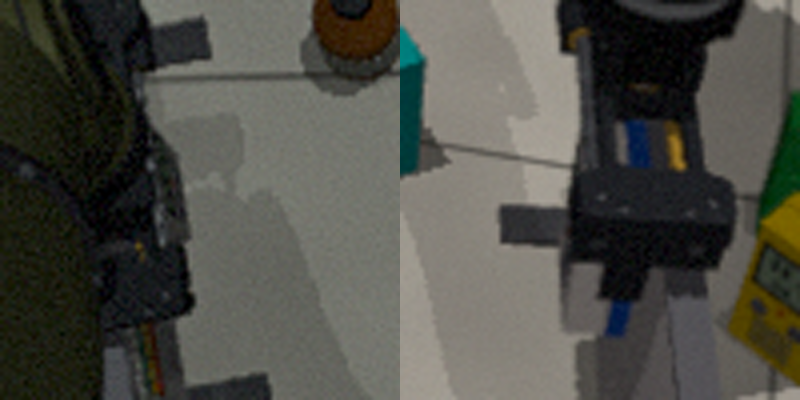

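The gripper straddles the logger. In the scene half, the near finger covers the white/blue seam at crop (622,280), and the body clears the screen top. I'll close it gently.

```bash
python3 -m inch '[{"gripper":0.8,"tx":-0.003,"ty":0,"tz":0,"yaw":0},{"gripper":0.75,"tx":-0.003,"ty":0,"tz":0,"yaw":0},{"gripper":0.72,"tx":-0.003,"ty":0,"tz":0,"yaw":0},{"gripper":0.7,"tx":-0.003,"ty":0,"tz":0,"yaw":0},{"gripper":0.68,"tx":-0.003,"ty":0,"tz":0,"yaw":0},{"gripper":0.66,"tx":-0.003,"ty":0,"tz":0,"yaw":0},{"gripper":0.64,"tx":-0.003,"ty":0,"tz":0,"yaw":0},{"gripper":0.6,"tx":-0.003,"ty":0,"tz":0,"yaw":0}]' 5
python3 -c "
from h import *
go(.562,.208,9,.172)"
```

```text
time_s: 2.78
position: [0.5614, 0.2077, 0.322]
orientation: [[-0.161, 0.987, 0.001], [0.987, 0.161, 0.0], [0.0, 0.001, -1.0]]
contact_force: [1.0, -0.2, 1.6]
opening: 0.06
finger_force: 5.0
t=2.8 pos [0.5614 0.2077 0.322 ] ang 9.3 SHIFT [0.0002 0.0007 0.003 ] yaw 0.005 F [ 1.  -0.2  1.6] open 0.0600 ff 5.0 q7 -0.20
```

```bash
python3 -m inch '[{"gripper":0.5,"tx":0,"ty":0,"tz":0,"yaw":0},{"gripper":0.5,"tx":0,"ty":0,"tz":0,"yaw":0},{"gripper":0.5,"tx":0,"ty":0,"tz":0,"yaw":0}]' 25
python3 -m inch '[{"gripper":0.5,"tx":0,"ty":0,"tz":-0.004,"yaw":0},{"gripper":0.5,"tx":0,"ty":0,"tz":-0.008,"yaw":0},{"gripper":0.5,"tx":0,"ty":0,"tz":-0.012,"yaw":0},{"gripper":0.5,"tx":0,"ty":0,"tz":-0.015,"yaw":0},{"gripper":0.5,"tx":0,"ty":0,"tz":-0.018,"yaw":0},{"gripper":0.5,"tx":0,"ty":0,"tz":-0.018,"yaw":0},{"gripper":0.5,"tx":0,"ty":0,"tz":-0.018,"yaw":0}]'
python3 -c "
from h import *
go(.562,.208,9,.172)"
```

```text
time_s: 3.03
position: [0.5613, 0.2077, 0.322]
orientation: [[-0.161, 0.987, 0.001], [0.987, 0.161, 0.0], [0.0, 0.001, -1.0]]
contact_force: [2.5, -0.7, 3.4]
opening: 0.0599
finger_force: 25.0
time_s: 3.62
position: [0.5608, 0.2076, 0.3399]
orientation: [[-0.161, 0.987, -0.0], [0.987, 0.161, -0.0], [-0.0, -0.0, -1.0]]
contact_force: [0.2, -1.7, -2.4]
opening: 0.0595
finger_force: 25.0
t=3.6 pos [0.5608 0.2076 0.3399] ang 9.3 SHIFT [0.0002 0.0013 0.0209] yaw 0.005 F [ 0.2 -1.7 -2.4] open 0.0595 ff 25.0 q7 -0.20
```

```bash
python3 -m inch '[{"gripper":0.5,"tx":-0.003,"ty":0,"tz":0,"yaw":0},{"gripper":0.5,"tx":-0.006,"ty":0,"tz":0,"yaw":0},{"gripper":0.5,"tx":-0.009,"ty":0,"tz":0,"yaw":0},{"gripper":0.5,"tx":-0.012,"ty":0,"tz":0,"yaw":0},{"gripper":0.5,"tx":-0.012,"ty":0,"tz":0,"yaw":0}]'
python3 -c "
from h import *
go(.562,.208,9,.172)"
```

```text
time_s: 4.03
position: [0.5631, 0.1948, 0.3396]
orientation: [[-0.16, 0.987, -0.0], [0.987, 0.16, -0.001], [-0.001, -0.0, -1.0]]
contact_force: [0.7, -0.1, -2.9]
opening: 0.0597
finger_force: 25.0
t=4.0 pos [0.5631 0.1948 0.3396] ang 9.2 SHIFT [0.0133 0.001  0.0206] yaw 0.004 F [ 0.7 -0.1 -2.9] open 0.0597 ff 25.0 q7 -0.18
```

```bash
python3 -m inch '[{"gripper":0.5,"tx":-0.012,"ty":0,"tz":0,"yaw":0},{"gripper":0.5,"tx":-0.03,"ty":0,"tz":0,"yaw":0},{"gripper":0.5,"tx":-0.05,"ty":-0.005,"tz":0,"yaw":0},{"gripper":0.5,"tx":-0.07,"ty":-0.01,"tz":0,"yaw":0},{"gripper":0.5,"tx":-0.09,"ty":-0.017,"tz":0,"yaw":0.04},{"gripper":0.5,"tx":-0.11,"ty":-0.024,"tz":0,"yaw":0.12},{"gripper":0.5,"tx":-0.13,"ty":-0.031,"tz":0,"yaw":0.23},{"gripper":0.5,"tx":-0.15,"ty":-0.038,"tz":0,"yaw":0.34}]'
python3 -m inch '[{"gripper":0.5,"tx":0,"ty":0,"tz":0,"yaw":0.11},{"gripper":0.5,"tx":0,"ty":0,"tz":0,"yaw":0.22},{"gripper":0.5,"tx":0,"ty":0,"tz":0,"yaw":0.33},{"gripper":0.5,"tx":0,"ty":0,"tz":0,"yaw":0.44},{"gripper":0.5,"tx":0,"ty":0,"tz":0,"yaw":0.55},{"gripper":0.5,"tx":0,"ty":0,"tz":0,"yaw":0.66},{"gripper":0.5,"tx":0,"ty":0,"tz":0,"yaw":0.77},{"gripper":0.5,"tx":0,"ty":0,"tz":0,"yaw":0.87}]'
python3 -c "
from h import *
go(.55,.04,-95,.074)"
```

```text
time_s: 4.7
position: [0.5493, 0.0398, 0.3398]
orientation: [[0.183, 0.983, 0.0], [0.983, -0.183, -0.0], [-0.0, 0.0, -1.0]]
contact_force: [1.0, 0.3, -2.1]
opening: 0.0598
finger_force: 25.0
time_s: 5.37
position: [0.5496, 0.041, 0.3398]
orientation: [[0.869, 0.494, 0.0], [0.494, -0.869, 0.0], [0.0, 0.0, -1.0]]
contact_force: [-0.4, -1.1, -2.5]
opening: 0.0599
finger_force: 25.0
t=5.4 pos [0.5496 0.041  0.3398] ang -60.4 SHIFT [-0.0002  0.0011  0.1188] yaw 0.604 F [-0.4 -1.1 -2.5] open 0.0599 ff 25.0 q7 -0.79
```

```bash
python3 -m inch '[{"gripper":0.5,"tx":0,"ty":0,"tz":0.01,"yaw":0.11},{"gripper":0.5,"tx":0,"ty":0,"tz":0.025,"yaw":0.22},{"gripper":0.5,"tx":0,"ty":0,"tz":0.04,"yaw":0.33},{"gripper":0.5,"tx":0,"ty":0,"tz":0.055,"yaw":0.44},{"gripper":0.5,"tx":0,"ty":0,"tz":0.07,"yaw":0.54},{"gripper":0.5,"tx":0,"ty":0,"tz":0.085,"yaw":0.6},{"gripper":0.5,"tx":0,"ty":0,"tz":0.095,"yaw":0.6},{"gripper":0.5,"tx":0,"ty":0,"tz":0.095,"yaw":0.6}]'
python3 - <<'E'
from h import *
go(.55,.04,-95,.0775)
t=manip.capture("top");s=manip.capture("scene")
a=cv2.resize(t[140:280,200:320],None,fx=3,fy=3,interpolation=cv2.INTER_CUBIC);b=cv2.resize(s[130:270,200:320],None,fx=3,fy=3,interpolation=cv2.INTER_CUBIC)
cv2.imwrite("pics/g2.png",np.hstack([a,b])[:,:,::-1])
E
```

```text
time_s: 6.03
position: [0.549, 0.0414, 0.243]
orientation: [[0.997, -0.075, -0.003], [-0.075, -0.997, 0.0], [-0.003, 0.0, -1.0]]
contact_force: [0.0, 1.4, -1.8]
opening: 0.0594
finger_force: 25.0
t=6.0 pos [0.549  0.0414 0.243 ] ang -94.3 SHIFT [0.0012 0.0014 0.0185] yaw 0.012 F [ 0.   1.4 -1.8] open 0.0594 ff 25.0 q7 -1.10
```

View pics/g2.png

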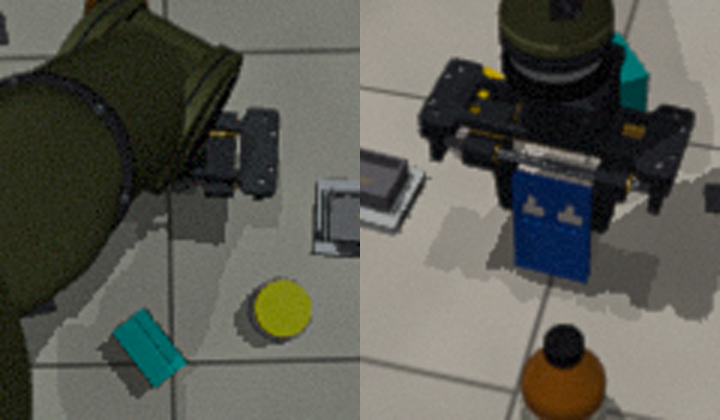

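The logger is held upright with its blue back facing +x, the right way for the dock. Its foot is near crop (552,280). Next I'll lower it.

```bash
python3 -m inch '[{"gripper":0.5,"tx":0,"ty":0,"tz":0.005,"yaw":0},{"gripper":0.5,"tx":0,"ty":0,"tz":0.01,"yaw":0},{"gripper":0.5,"tx":0,"ty":0,"tz":0.013,"yaw":0},{"gripper":0.5,"tx":0,"ty":0,"tz":0.015,"yaw":0},{"gripper":0.5,"tx":0,"ty":0,"tz":0.016,"yaw":0},{"gripper":0.5,"tx":0,"ty":0,"tz":0.017,"yaw":0},{"gripper":0.5,"tx":0,"ty":0,"tz":0.017,"yaw":0},{"gripper":0.5,"tx":0,"ty":0,"tz":0.017,"yaw":0}]'

```

```text
time_s: 6.8
position: [0.5496, 0.0417, 0.2278]
orientation: [[0.997, -0.077, 0.0], [-0.077, -0.997, 0.0], [0.0, -0.0, -1.0]]
contact_force: [-1.3, 0.2, -2.2]
opening: 0.0597
finger_force: 25.0
```

```bash
python3 -m inch '[{"gripper":0.5,"tx":0,"ty":0,"tz":0.001,"yaw":0},{"gripper":0.5,"tx":0,"ty":0,"tz":0.002,"yaw":0},{"gripper":0.5,"tx":0,"ty":0,"tz":0.002,"yaw":0}]'
python3 -m inch '[{"gripper":0.5,"tx":0,"ty":0,"tz":0.001,"yaw":0},{"gripper":0.5,"tx":0,"ty":0,"tz":0.0015,"yaw":0},{"gripper":0.5,"tx":0,"ty":0,"tz":0.0015,"yaw":0}]'

```

```text
time_s: 7.05
position: [0.5495, 0.0417, 0.2256]
orientation: [[0.997, -0.077, -0.0], [-0.077, -0.997, 0.0], [-0.0, -0.0, -1.0]]
contact_force: [-0.8, 0.4, -1.8]
opening: 0.0599
finger_force: 25.0
time_s: 7.3
position: [0.5496, 0.0416, 0.2248]
orientation: [[0.997, -0.077, 0.0], [-0.077, -0.997, 0.0], [0.0, -0.001, -1.0]]
contact_force: [-0.4, 1.4, 4.0]
opening: 0.0598
finger_force: 25.0
```

```bash
python3 -m inch '[{"gripper":0.5,"tx":0,"ty":0,"tz":0,"yaw":0},{"gripper":0.5,"tx":0,"ty":0,"tz":0,"yaw":0}]' 3
python3 -m inch '[{"gripper":0.7,"tx":0,"ty":0,"tz":0,"yaw":0},{"gripper":0.75,"tx":0,"ty":0,"tz":0,"yaw":0},{"gripper":0.85,"tx":0,"ty":0,"tz":0,"yaw":0},{"gripper":1,"tx":0,"ty":0,"tz":0,"yaw":0},{"gripper":1,"tx":0,"ty":0,"tz":0,"yaw":0},{"gripper":1,"tx":0,"ty":0,"tz":0,"yaw":0},{"gripper":1,"tx":0,"ty":0,"tz":0,"yaw":0}]'
python3 -m inch '[{"gripper":1,"tx":0,"ty":0,"tz":-0.015,"yaw":0},{"gripper":1,"tx":0,"ty":0,"tz":-0.04,"yaw":0},{"gripper":1,"tx":0,"ty":0,"tz":-0.08,"yaw":0},{"gripper":1,"tx":0,"ty":0,"tz":-0.12,"yaw":0},{"gripper":1,"tx":0,"ty":0,"tz":-0.12,"yaw":0}]'
python3 - <<'E'
from h import *
go(.55,.04,-5,.0775)
t=manip.capture("top");s=manip.capture("scene")
a=cv2.resize(t[140:280,200:320],None,fx=3,fy=3,interpolation=cv2.INTER_CUBIC);b=cv2.resize(s[130:270,200:320],None,fx=3,fy=3,interpolation=cv2.INTER_CUBIC)
cv2.imwrite("pics/g3.png",np.hstack([a,b])[:,:,::-1])
E
```

```text
time_s: 7.47
position: [0.5498, 0.0417, 0.2247]
orientation: [[0.997, -0.077, 0.001], [-0.077, -0.997, 0.0], [0.001, -0.0, -1.0]]
contact_force: [-0.6, 0.8, 4.5]
opening: 0.0602
finger_force: 3.0
time_s: 8.05
position: [0.5495, 0.0417, 0.2241]
orientation: [[0.997, -0.077, -0.0], [-0.077, -0.997, 0.0], [-0.0, -0.0, -1.0]]
contact_force: [-0.4, 0.0, 0.0]
opening: 0.0881
finger_force: 0.0
time_s: 8.47
position: [0.5517, 0.0407, 0.3506]
orientation: [[0.997, -0.078, 0.012], [-0.078, -0.997, -0.0], [0.012, -0.001, -1.0]]
contact_force: [0.4, -0.0, -0.4]
opening: 0.0882
finger_force: 0.0
t=8.5 pos [0.5517 0.0407 0.3506] ang -94.5 SHIFT [-0.0031  0.0009  0.1261] yaw -1.562 F [ 0.4 -0.  -0.4] open 0.0882 ff 0.0 q7 -1.21
```

View pics/g3.png

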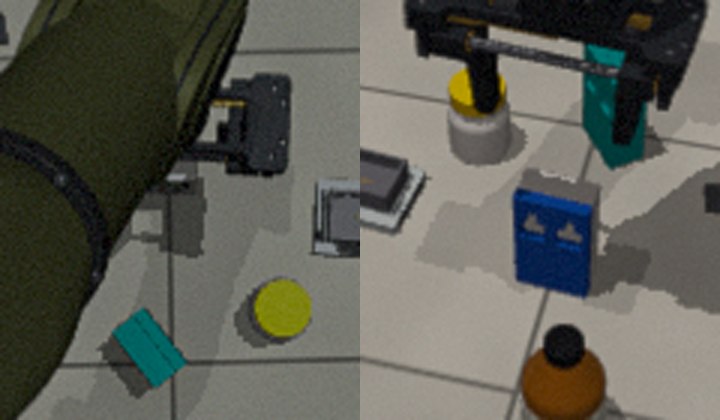

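The logger stands free and upright. Its back-top corners are at crop (513,190) and (592,210), front-top at (525,170) and (600,185), and its foot at (516,277)-(587,296). Now I'll measure its pose and the yaw direction.

```bash
python3 - <<'E'
from h import *
C=lambda p:[(200+(x-360)/3-.3,130+y/3-.3) for x,y in p]
T=onz("scene",C([(513,190),(592,210),(600,185),(525,170)]),.104);F=onz("scene",C([(516,277),(587,296)]),0)
print(T.round(4),T.mean(0).round(4));print(F.round(4))
for a,b in((T[0],T[1]),(T[3],T[2]),(F[0],F[1])):print(np.linalg.norm(b-a),np.degrees(np.arctan2(*(b-a)[1::-1])))
s=cv2.cvtColor(manip.capture("scene"),cv2.COLOR_RGB2HSV)
m=cv2.inRange(s,(105,120,50),(125,255,255));m[:,:235]=0;m[:,300:]=0
c=max(cv2.findContours(m,0,2)[0],key=cv2.contourArea)
q=cv2.minAreaRect(c);print(q,cv2.approxPolyDP(c,3,True)[:,0].tolist())
go(.545,.042,-5,.0775);print(manip.read_state()["q"].round(2))
E
```

```text
[[0.5585 0.0097 0.104 ]
 [0.5639 0.0721 0.104 ]
 [0.5381 0.0726 0.104 ]
 [0.5365 0.0133 0.104 ]] [0.5492 0.0419 0.104 ]
[[0.5618 0.0101 0.    ]
 [0.5669 0.071  0.    ]]
0.06259858219377602 85.021675181739
0.059275222701579595 88.44370950717074
0.06108604408541759 85.16567802803894
((263.4393310546875, 210.45579528808594), (26.14398193359375, 34.178672790527344), 2.385944128036499) [[252, 193], [252, 222], [274, 228], [277, 199]]
t=8.6 pos [0.5494 0.042  0.3443] ang -94.4 SHIFT [-0.0044  0.0004  0.1198] yaw -1.560 F [-0.1 -0.3  0.2] open 0.0881 ff 0.0 q7 -1.21
[-0.48  0.75  0.57  1.87 -0.61  0.7  -1.21]
```

```bash
python3 -m inch '[{"gripper":1,"tx":0,"ty":0,"tz":0,"yaw":-0.12},{"gripper":1,"tx":0,"ty":0,"tz":0,"yaw":-0.24},{"gripper":1,"tx":0,"ty":0,"tz":0,"yaw":-0.36},{"gripper":1,"tx":0,"ty":0,"tz":0,"yaw":-0.48},{"gripper":1,"tx":0,"ty":0,"tz":0,"yaw":-0.6},{"gripper":1,"tx":0,"ty":0,"tz":0,"yaw":-0.72},{"gripper":1,"tx":0,"ty":0,"tz":0,"yaw":-0.84},{"gripper":1,"tx":0,"ty":0,"tz":0,"yaw":-0.96}]'
python3 -m inch '[{"gripper":1,"tx":0,"ty":0,"tz":0,"yaw":-0.12},{"gripper":1,"tx":0,"ty":0,"tz":0,"yaw":-0.24},{"gripper":1,"tx":0,"ty":0,"tz":0,"yaw":-0.36},{"gripper":1,"tx":0,"ty":0,"tz":0,"yaw":-0.48},{"gripper":1,"tx":0,"ty":0,"tz":0,"yaw":-0.6},{"gripper":1,"tx":0,"ty":0,"tz":0,"yaw":-0.6},{"gripper":1,"tx":0,"ty":0,"tz":0,"yaw":-0.6}]'
python3 -c "
from h import *
go(.548,.0415,-5,.08)"
```

```text
time_s: 9.28
position: [0.5489, 0.0419, 0.3425]
orientation: [[0.63, 0.776, -0.004], [0.776, -0.63, 0.0], [-0.002, -0.003, -1.0]]
contact_force: [0.6, 0.1, 0.3]
opening: 0.0882
finger_force: 0.0
time_s: 9.87
position: [0.5491, 0.0416, 0.343]
orientation: [[0.091, 0.996, -0.003], [0.996, -0.091, 0.001], [0.0, -0.003, -1.0]]
contact_force: [-0.1, -0.7, -0.0]
opening: 0.0881
finger_force: 0.0
t=9.9 pos [0.5491 0.0416 0.343 ] ang -5.2 SHIFT [-0.0003 -0.0008  0.116 ] yaw -0.004 F [-0.1 -0.7 -0. ] open 0.0881 ff 0.0 q7 -0.12
```

```bash
python3 -m inch '[{"gripper":1,"tx":0,"ty":-0.001,"tz":0.03,"yaw":0},{"gripper":1,"tx":0,"ty":-0.001,"tz":0.06,"yaw":0},{"gripper":1,"tx":0,"ty":-0.001,"tz":0.085,"yaw":0},{"gripper":1,"tx":0,"ty":-0.001,"tz":0.105,"yaw":0},{"gripper":1,"tx":0,"ty":-0.001,"tz":0.115,"yaw":0},{"gripper":1,"tx":0,"ty":-0.001,"tz":0.116,"yaw":0},{"gripper":1,"tx":0,"ty":-0.001,"tz":0.116,"yaw":0}]'
python3 -m inch '[{"gripper":0.6,"tx":0,"ty":0,"tz":0,"yaw":0},{"gripper":0.52,"tx":0,"ty":0,"tz":0,"yaw":0},{"gripper":0.47,"tx":0,"ty":0,"tz":0,"yaw":0},{"gripper":0.44,"tx":0,"ty":0,"tz":0,"yaw":0},{"gripper":0.42,"tx":0,"ty":0,"tz":0,"yaw":0},{"gripper":0.4,"tx":0,"ty":0,"tz":0,"yaw":0},{"gripper":0.38,"tx":0,"ty":0,"tz":0,"yaw":0},{"gripper":0.35,"tx":0,"ty":0,"tz":0,"yaw":0}]' 3
python3 -m inch '[{"gripper":0.3,"tx":0,"ty":0,"tz":0,"yaw":0},{"gripper":0.3,"tx":0,"ty":0,"tz":0,"yaw":0},{"gripper":0.3,"tx":0,"ty":0,"tz":0,"yaw":0}]' 3
python3 -c "
from h import *
go(.548,.0415,-5,.08)"
```

```text
time_s: 10.45
position: [0.5485, 0.0418, 0.2279]
orientation: [[0.089, 0.996, -0.001], [0.996, -0.089, -0.0], [-0.0, -0.001, -1.0]]
contact_force: [-0.2, -0.1, -0.4]
opening: 0.0882
finger_force: 0.0
time_s: 11.12
position: [0.5486, 0.0418, 0.2283]
orientation: [[0.088, 0.996, 0.0], [0.996, -0.088, 0.0], [0.0, 0.0, -1.0]]
contact_force: [-0.4, -0.7, 0.4]
opening: 0.0369
finger_force: 0.0
time_s: 11.37
position: [0.5487, 0.0418, 0.2282]
orientation: [[0.088, 0.996, 0.0], [0.996, -0.088, 0.0], [0.0, 0.0, -1.0]]
contact_force: [0.6, 0.6, 0.4]
opening: 0.0341
finger_force: 3.0
t=11.4 pos [0.5487 0.0418 0.2282] ang -5.0 SHIFT [-0.0004 -0.0006  0.0012] yaw -0.001 F [0.6 0.6 0.4] open 0.0341 ff 3.0 q7 -0.10
```

```bash
python3 -m inch '[{"gripper":0.3,"tx":0,"ty":0,"tz":0,"yaw":0},{"gripper":0.3,"tx":0,"ty":0,"tz":0,"yaw":0},{"gripper":0.3,"tx":0,"ty":0,"tz":-0.01,"yaw":0},{"gripper":0.3,"tx":0,"ty":0,"tz":-0.025,"yaw":0},{"gripper":0.3,"tx":0,"ty":0,"tz":-0.045,"yaw":0},{"gripper":0.3,"tx":0,"ty":0,"tz":-0.06,"yaw":0},{"gripper":0.3,"tx":0,"ty":0,"tz":-0.06,"yaw":0}]' 25
python3 - <<'E'
from h import *
go(.504,-.143,-5,.14)
s=np.mean([manip.capture("scene") for _ in range(4)],0).astype(np.uint8);t=np.mean([manip.capture("top") for _ in range(4)],0).astype(np.uint8)
a=cv2.resize(s[170:205,175:225],None,fx=8,fy=8,interpolation=cv2.INTER_CUBIC);b=cv2.resize(t[195:230,300:350],None,fx=8,fy=8,interpolation=cv2.INTER_CUBIC)
a=cv2.convertScaleAbs(np.hstack([a,b]),alpha=1.6)
# predicted inner rim & floor, printed as crop pixels
x=np.array([np.cos(np.radians(-4.8)),np.sin(np.radians(-4.8)),0]);y=np.array([-x[1],x[0],0])
for z,hx,hy in((.034,.023,.036),(.034,.020,.033),(.02,.020,.033)):
    P=[np.array([.504,-.143,z])+i*hx*x+j*hy*y for i,j in((1,1),(1,-1),(-1,-1),(-1,1))]
    print(((proj("scene",P)-[175,170])*8+4).round(),((proj("top",P)-[300,195])*8+4+[400,0]).round())
cv2.imwrite("pics/cr.png",a[:,:,::-1])
E
```

```text
time_s: 11.95
position: [0.5493, 0.0417, 0.2911]
orientation: [[0.088, 0.996, 0.005], [0.996, -0.088, 0.001], [0.001, 0.005, -1.0]]
contact_force: [0.4, 0.9, -2.5]
opening: 0.0336
finger_force: 24.9
t=11.9 pos [0.5493 0.0417 0.2911] ang -5.1 SHIFT [-0.188  -0.0289  0.0038] yaw -0.001 F [ 0.4  0.9 -2.5] open 0.0336 ff 24.9 q7 -0.11
[[273. 204.]
 [ 68. 150.]
 [130.  52.]
 [331. 102.]] [[482.  68.]
 [693.  81.]
 [688. 215.]
 [476. 202.]]
[[269. 194.]
 [ 80. 146.]
 [134.  60.]
 [319. 106.]] [[490.  77.]
 [683.  89.]
 [679. 206.]
 [485. 194.]]
[[273. 224.]
 [ 87. 175.]
 [140.  89.]
 [323. 136.]] [[485.  82.]
 [676.  94.]
 [672. 209.]
 [480. 198.]]
```

View pics/cr.png

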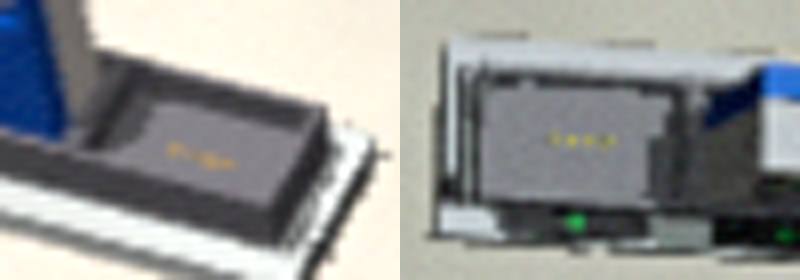

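In the crop, the scene rim corner at (272,205) and the floor in the top view at (482..676, 84..205) match the prediction for (0.504,-0.143) at -4.8°, so I'll go there.

```bash
python3 -m inch '[{"gripper":0.3,"tx":-0.02,"ty":-0.003,"tz":0,"yaw":0},{"gripper":0.3,"tx":-0.05,"ty":-0.008,"tz":0,"yaw":0},{"gripper":0.3,"tx":-0.08,"ty":-0.012,"tz":0,"yaw":0},{"gripper":0.3,"tx":-0.115,"ty":-0.018,"tz":0,"yaw":0},{"gripper":0.3,"tx":-0.145,"ty":-0.022,"tz":0,"yaw":0},{"gripper":0.3,"tx":-0.17,"ty":-0.026,"tz":0,"yaw":0},{"gripper":0.3,"tx":-0.187,"ty":-0.029,"tz":0,"yaw":0},{"gripper":0.3,"tx":-0.187,"ty":-0.029,"tz":0,"yaw":0}]'
python3 -m inch '[{"gripper":0.3,"tx":0,"ty":0,"tz":0.01,"yaw":0},{"gripper":0.3,"tx":0,"ty":0,"tz":0.018,"yaw":0},{"gripper":0.3,"tx":0,"ty":0,"tz":0.022,"yaw":0},{"gripper":0.3,"tx":0,"ty":0,"tz":0.022,"yaw":0},{"gripper":0.3,"tx":0,"ty":0,"tz":0.022,"yaw":0},{"gripper":0.3,"tx":0,"ty":0,"tz":0.022,"yaw":0}]'
python3 - <<'E'
from h import *
go(.504,-.143,-4.8,.101)
s=manip.capture("scene");t=manip.capture("top")
a=cv2.resize(s[120:220,125:225],None,fx=4,fy=4,interpolation=cv2.INTER_CUBIC);b=cv2.resize(t[170:270,290:390],None,fx=4,fy=4,interpolation=cv2.INTER_CUBIC)
cv2.imwrite("pics/hov.png",cv2.convertScaleAbs(np.hstack([a,b]),alpha=1.5)[:,:,::-1])
E
```

```text
time_s: 13.02
position: [0.5016, -0.1469, 0.2879]
orientation: [[0.096, 0.995, -0.002], [0.995, -0.096, -0.003], [-0.003, -0.002, -1.0]]
contact_force: [0.4, 0.1, -2.9]
opening: 0.034
finger_force: 24.9
time_s: 13.52
position: [0.5035, -0.1412, 0.2661]
orientation: [[0.087, 0.996, -0.0], [0.996, -0.087, 0.0], [0.0, -0.0, -1.0]]
contact_force: [0.1, 0.2, -3.0]
opening: 0.0335
finger_force: 24.9
t=13.5 pos [ 0.5035 -0.1412  0.2661] ang -5.0 SHIFT [-0.0018  0.0006  0.0181] yaw -0.003 F [ 0.1  0.2 -3. ] open 0.0335 ff 24.9 q7 0.16
```

View pics/hov.png

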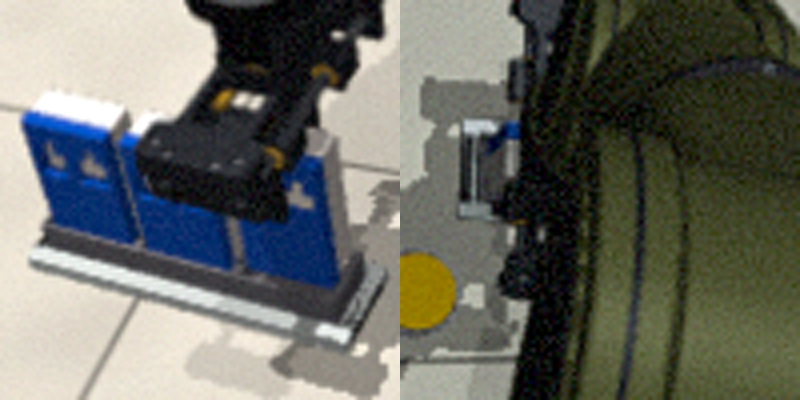

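The logger hovers just above the rim over the free cradle, with its back foot at scene crop (245..338, 275..285), parallel to its neighbours with a gap. I'll correct 2 mm and lower.

```bash
python3 -m inch '[{"gripper":0.3,"tx":-0.0015,"ty":0.0005,"tz":0,"yaw":0},{"gripper":0.3,"tx":-0.0015,"ty":0.0005,"tz":0,"yaw":0},{"gripper":0.3,"tx":-0.0015,"ty":0.0005,"tz":0.003,"yaw":0},{"gripper":0.3,"tx":-0.0015,"ty":0.0005,"tz":0.006,"yaw":0},{"gripper":0.3,"tx":-0.0015,"ty":0.0005,"tz":0.008,"yaw":0},{"gripper":0.3,"tx":-0.0015,"ty":0.0005,"tz":0.01,"yaw":0},{"gripper":0.3,"tx":-0.0015,"ty":0.0005,"tz":0.01,"yaw":0},{"gripper":0.3,"tx":-0.0015,"ty":0.0005,"tz":0.01,"yaw":0}]'
python3 -c "
from h import *
go(.504,-.143,-4.8,.101)"
```

```text
time_s: 14.28
position: [0.5036, -0.1434, 0.256]
orientation: [[0.088, 0.996, -0.0], [0.996, -0.088, 0.0], [0.0, -0.0, -1.0]]
contact_force: [-0.6, -0.1, -3.4]
opening: 0.0338
finger_force: 24.9
t=14.3 pos [ 0.5036 -0.1434  0.256 ] ang -5.0 SHIFT [0.0005 0.0004 0.008 ] yaw -0.004 F [-0.6 -0.1 -3.4] open 0.0338 ff 24.9 q7 0.16
```

```bash
python3 -m inch '[{"gripper":0.3,"tx":0,"ty":0,"tz":0.002,"yaw":0},{"gripper":0.3,"tx":0,"ty":0,"tz":0.004,"yaw":0},{"gripper":0.3,"tx":0,"ty":0,"tz":0.006,"yaw":0},{"gripper":0.3,"tx":0,"ty":0,"tz":0.0065,"yaw":0},{"gripper":0.3,"tx":0,"ty":0,"tz":0.0065,"yaw":0}]'
python3 -m inch '[{"gripper":0.3,"tx":0,"ty":0,"tz":0.001,"yaw":0},{"gripper":0.3,"tx":0,"ty":0,"tz":0.0015,"yaw":0},{"gripper":0.3,"tx":0,"ty":0,"tz":0.0015,"yaw":0}]'
```

```text
time_s: 14.7
position: [0.5036, -0.1434, 0.2494]
orientation: [[0.088, 0.996, -0.0], [0.996, -0.088, 0.0], [0.0, -0.0, -1.0]]
contact_force: [-0.7, 0.1, -1.5]
opening: 0.0338
finger_force: 24.9
time_s: 14.95
position: [0.5037, -0.1435, 0.2483]
orientation: [[0.088, 0.996, 0.0], [0.996, -0.088, 0.0], [0.0, 0.0, -1.0]]
contact_force: [-0.5, -0.1, -2.3]
opening: 0.0337
finger_force: 24.9
```

```bash
python3 -m inch '[{"gripper":0.3,"tx":0,"ty":0,"tz":0.001,"yaw":0},{"gripper":0.3,"tx":0,"ty":0,"tz":0.001,"yaw":0},{"gripper":0.3,"tx":0,"ty":0,"tz":0.001,"yaw":0}]'
python3 -m inch '[{"gripper":0.3,"tx":0,"ty":0,"tz":0.001,"yaw":0},{"gripper":0.3,"tx":0,"ty":0,"tz":0.001,"yaw":0},{"gripper":0.3,"tx":0,"ty":0,"tz":0.001,"yaw":0}]'
```

```text
time_s: 15.2
position: [0.5037, -0.1435, 0.2481]
orientation: [[0.088, 0.996, 0.001], [0.996, -0.088, -0.0], [-0.0, 0.001, -1.0]]
contact_force: [-2.0, -0.4, 7.8]
opening: 0.0338
finger_force: 25.0
time_s: 15.45
position: [0.5037, -0.1435, 0.2481]
orientation: [[0.088, 0.996, 0.001], [0.996, -0.088, -0.0], [-0.0, 0.001, -1.0]]
contact_force: [-2.3, 0.3, 16.0]
opening: 0.0337
finger_force: 25.0
```

```bash
python3 -m inch '[{"gripper":0.3,"tx":0,"ty":0,"tz":-0.0015,"yaw":0},{"gripper":0.3,"tx":0,"ty":0,"tz":-0.0015,"yaw":0}]' 3
python3 -m inch '[{"gripper":0.42,"tx":0,"ty":0,"tz":0,"yaw":0},{"gripper":0.5,"tx":0,"ty":0,"tz":0,"yaw":0},{"gripper":0.65,"tx":0,"ty":0,"tz":0,"yaw":0},{"gripper":0.8,"tx":0,"ty":0,"tz":0,"yaw":0},{"gripper":0.8,"tx":0,"ty":0,"tz":0,"yaw":0},{"gripper":0.8,"tx":0,"ty":0,"tz":0,"yaw":0},{"gripper":0.8,"tx":0,"ty":0,"tz":0,"yaw":0}]'
python3 -m inch '[{"gripper":0.8,"tx":0,"ty":0,"tz":-0.015,"yaw":0},{"gripper":0.8,"tx":0,"ty":0,"tz":-0.04,"yaw":0},{"gripper":0.8,"tx":0,"ty":0,"tz":-0.08,"yaw":0},{"gripper":0.8,"tx":0,"ty":0,"tz":-0.12,"yaw":0},{"gripper":0.8,"tx":0.04,"ty":0,"tz":-0.13,"yaw":0},{"gripper":0.8,"tx":0.08,"ty":0,"tz":-0.13,"yaw":0},{"gripper":0.8,"tx":0.12,"ty":0,"tz":-0.13,"yaw":0},{"gripper":0.8,"tx":0.12,"ty":0,"tz":-0.13,"yaw":0}]'
python3 - <<'E'
from h import *
s=manip.capture("scene");t=manip.capture("top")
a=cv2.resize(s[120:220,125:225],None,fx=4,fy=4,interpolation=cv2.INTER_CUBIC);b=cv2.resize(t[170:270,300:400],None,fx=4,fy=4,interpolation=cv2.INTER_CUBIC)
cv2.imwrite("pics/end.png",cv2.convertScaleAbs(np.hstack([a,b]),alpha=1.5)[:,:,::-1])
E
```

```text
time_s: 15.62
position: [0.5038, -0.1435, 0.2481]
orientation: [[0.088, 0.996, 0.001], [0.996, -0.088, -0.0], [-0.0, 0.001, -1.0]]
contact_force: [0.1, 0.1, -2.7]
opening: 0.0342
finger_force: 3.0
time_s: 16.2
position: [0.5036, -0.1435, 0.2476]
orientation: [[0.088, 0.996, -0.0], [0.996, -0.088, 0.0], [0.0, -0.0, -1.0]]
contact_force: [-0.9, -0.2, 0.2]
opening: 0.0704
finger_force: 0.0
time_s: 16.87
position: [0.5149, -0.0143, 0.378]
orientation: [[0.074, 0.997, 0.002], [0.997, -0.074, 0.007], [0.007, 0.001, -1.0]]
contact_force: [0.2, 1.0, -0.3]
opening: 0.0705
finger_force: 0.0
```

View pics/end.png

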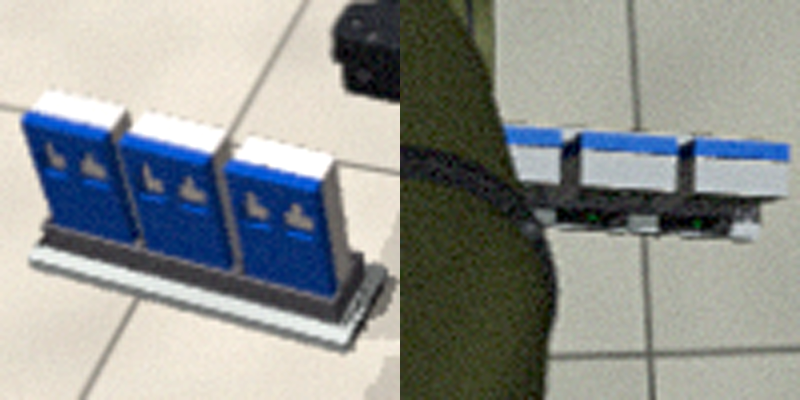

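All three loggers stand level and aligned in the dock. Ours is on the right at scene crop (285,220), fully seated, and the gripper is clear. I'll hand the job in.

```bash
python3 -c "
from cell import manip
print(manip.finish_job())"
```

```text
the job is handed in; nothing more can be done
None
```

The logger is off its screws and was stood on the bench, re-gripped front and back, then seated upright in the empty cradle facing like the other two; I handed the job in at about 17 s, and no verdict came back.

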